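# Put a chromatography plate away in its jar and snap the lid shut

## Task

Put the narrow plate away: draw it straight up out of the slotted rack by its edges, lower it upright into the open amber jar and let go of it only once its foot is well inside. Then take the tall white lid, press it onto the jar's neck until it clicks, and keep pressing so that it goes right home on the jar's ring. Finish while still pressing the lid down firmly, without letting go, and leave everything else on the bench where it is.

Things in the scene. Friction and masses are not known exactly. Their poses are not given: they have to be found in the camera images.
- narrow_plate_center (a point): Centre of the narrow plate: stiff glass with a white coating on one face, 28 mm wide, 76 mm tall, 3 mm thick, about 20 g, upright in a slot of the rack with 54 mm of it showing. z points up along its height, y along its width, x through its thickness. Its top edge is 38 mm above this point, its foot 38 mm below. Take it across its width, by the side edges near the top.
- wide_plate_center (a point): Centre of the other plate in the same rack, of the same make and height but 50 mm wide; it stands 48 mm from the narrow one, face to face, and stays there.
- rack: Grey plastic slotted rack, fixed to the bench, 124 mm along its x, 76 mm along its y, 30 mm high; origin under its centre on the bench. Nine slots run along its y, 5 mm wide, 12 mm apart, with their floors 8 mm above the bench (22 mm deep). Nothing stands beside the plates' side edges above the rack's top.
- jar_mouth (a point): Centre of the mouth of the open amber jar, level with its rim, 76 mm above the bench; z up. Mouth and inside are 44 mm wide, the inner floor 68 mm below the rim, so the narrow plate stands up to 8 mm out of it. The neck is 48 mm across with a snap bead 55 mm across, about 8 mm below the rim; 14 mm below the rim a flat ring, 62 mm across, stops the lid.
- lid_center (a point): Centre of the tall white snap lid, half-way up; it stands open side down on the bench. Round, hollow, 42 mm high, 35 g: a skirt 62 mm across for the lowest 18 mm, then a ribbed cap 55 mm across for the upper 24 mm, with a flat 3.5 mm step between on which fingertips can push. The hollow is 30 mm high, so the plate fits beneath. Fully home, this point is 7 mm above the jar's rim.
- lid: The same lid; origin at the centre of its lower edge, z up. Set centred on the neck it first rests with this edge some 8 mm above the jar's ring. Pushing takes a force that rises to about 10 N, drops at the click with about 4 mm still to go, and rises again when the edge meets the ring. About 15 N of steady push at the end is right; under 6 N is too little.
- jar: The open jar, fixed; origin on the bench under its axis. The jar's body is 51 mm across and sits fast in a heavy round metal block, 100 mm across and 30 mm high, that does not move.
- small_jar: Bystander: small closed amber jar with a white cap, 45 mm across, 68 mm high; origin at its base.
- beaker: Bystander: glass beaker, 64 mm across, 80 mm high; origin at its base.
- flask: Bystander: amber bottle with white cap, 66 mm across, 130 mm high; origin at its base.
- small_cap: Bystander: flat white cap, 45 mm across, 15 mm high, too small for the jar; origin at its base.
- tweezers: Bystander: steel tweezers lying flat, 125 mm long, 7 mm high.
- marker: Bystander: marker pen lying flat, 110 mm long, 14 mm thick.
- tube_rack: Bystander, fixed: white rack of glass tubes, 100 x 160 mm, 99 mm high; origin at its base. A hotplate and a small mixer, fixed, stand further out to the sides.
- narrow_plate: The narrow plate itself; origin at the middle of its foot, axes as given at its centre.
Mind the look-alikes: they are no part of the job. Leave any green look-alike of the narrow_plate alone.

How it is judged (in metres and radians):
On the way, in this order (a step that is already met when the one before it is completed fails the run):
1. the narrow plate is held clear above the rack (z of narrow_plate_center in the frame of rack above 0.075 m and contact force between the fingers and narrow_plate above 0.3 N and horizontal distance between narrow_plate_center and jar_mouth above 0.05 m), for 0.05 s.
2. the plate, still held, has its foot at least 30 mm inside the jar (horizontal distance between narrow_plate_center and jar_mouth below 0.02 m and z of narrow_plate_center in the frame of jar_mouth below 0.008 m and contact force between the fingers and narrow_plate above 0.3 N), for 0.05 s.
3. the plate stands in the jar, let go (horizontal distance between narrow_plate_center and jar_mouth below 0.02 m and z of narrow_plate_center in the frame of jar_mouth between -0.045 and -0.022 m and contact force between the fingers and narrow_plate below 0.1 N and linear speed of narrow_plate below 0.03 m/s), for 0.2 s.
4. the lid has clicked over the bead and sits home on the jar's ring (z of lid_center in the frame of jar_mouth between 0.004 and 0.009 m and horizontal distance between lid_center and jar_mouth below 0.003 m and angle between lid's own z axis and vertical below 0.06 rad), for 0.1 s.
At the end, for the whole second after the job is handed in: The narrow plate stands in the jar (within 20 mm of its axis, centre 22 to 45 mm below the rim), the lid is home on the jar's ring (within 2 mm, 3 mm off-centre, tilt under 3.5 degrees), and the robot still presses it onto the jar with over 6 N through the last second (all of step 4 and horizontal distance between narrow_plate_center and jar_mouth below 0.02 m and z of narrow_plate_center in the frame of jar_mouth between -0.045 and -0.022 m and contact force between lid and jar above 6 N and contact force between any of the fingers, the arm and lid above 3 N); the arm keeps its last pose, push and grip.
It fails at once if the narrow plate is tipped over (angle between narrow_plate's own z axis and vertical above 0.9 rad).
It fails at once if the wide plate is moved by more than 25 mm (distance of wide_plate_center from where it was at the start of the episode above 0.025 m).
It fails at once if another thing on the bench is moved by more than 25 mm (distance of any of small_jar, beaker, flask, small_cap, tweezers, marker from where it was at the start of the episode above 0.025 m).
It also fails if it takes over 61 s, if anything falls off the work surface, if the arm or the gripper's body presses on something with over 40 N, if the wrist force passes 120 N, or if a joint passes its speed limit or range.

## Robot

A 6-joint arm with a two-finger parallel gripper is mounted at the origin on the work surface. World frame = base frame: x ahead of the robot, y to its left, z up, the work surface at z = 0. Lengths are in m, angles in degrees, forces in N, time in s.
With the tool pointing down it reaches from about 0.25 to 0.725 m from the base axis. Payload 9.7 kg.
Tool frame: the origin (TCP) lies midway between the tips of the shut fingers; the grasp point (between the pads) lies bot.hold_point_z behind it (bot.hold_point_z is the distance from the TCP to the grasp point, in m); z points along the fingers, y is the line along which they close (so a half turn about z gives the same grasp; the last joint's range is limited). The gripper opens to 85 mm and grips with 20 to 120 N. Pads are 22 mm wide; open, the fingers measure 114 mm over their backs; the gripper's body (76 mm by 85 mm) begins 54 mm behind the grasp point. The pads swing forward as they close: fully open they stand 13 mm farther back than shut.
Start: joints at [64.171, 4.979, 10.078, 95.1, 0, 90], TCP at [0.24, 0.495, 0.231] pointing down, gripper open.
Joint ranges: [-179.16, 179.16], [-48.56, 103.87], [-65.8, 70.77], [-126.05, 130.52], [-82.76, 87.17], [-180, 180]. Speed limits (degrees/s): [127.2, 127.2, 147.25, 180, 180, 180].

## Interface

Orientations are given as [roll, pitch, yaw] about the fixed x, y, z axes, in that order (R = Rz(yaw) Ry(pitch) Rx(roll)).
In Python, from workcell import bot, camera, camera_model, ticket gives the robot as it stands.
- The arm moves only by the tool send_rows, never from a script. Its argument "targets" is text: rows parted by semicolons, each of 5 numbers parted by spaces: the shift along the tool's x, y, z in mm, then the turn about the tool's z in degrees, then the closure in counts, from 0 (fully open) to 255 (shut). A call has 1 to 20 rows; each row is the pose to reach, as a shift and turn from the pose commanded when the call began, along the tool's axes at that moment; what a row does not reach only later rows make up. A row lasts 1/8 s, in which the tool goes at most 62.5 mm and 10.7 degrees, less where a joint would pass 70% of its speed; a pose out of reach is approached as far as the arm can. A call with a gripper value outside its range is refused whole. The fingers move at their own pace and stop on an object; "newtons" is the grip in N (left out, the last holds). Time passes only in rows, so rows that repeat a pose let the fingers close. It gives the time, the measured TCP pose, the force, the opening and the grip force at its end, in the units of the state.
- bot.get_obs(): the state, without advancing time (a new reading comes with each control period).
- camera(name): name is "scene" or "top" or "wrist"; returns the picture (400x640x3 uint8, blue, green, red); there is no depth.
- camera_model(name): a dict with "K" (3x3 intrinsics, pixels), "pose" (4x4, takes a point from camera to world coordinates); the wrist camera has in their place "T_tool_cam" (4x4, takes a point from camera to tool coordinates, whose origin is the TCP and whose axes are the flange's). Camera axes: x right, y down, z forward; pixel columns grow to the right and rows downward; lengths in m; the calibration is good to about 2 mm. A picture is of the moment at which its call begins: read the wrist's pose just before it. camera_model takes no time and is no camera call.
- ticket.job_done(): hands the job in; it is judged then, once.
The state is a dict: "time": time; "q": joint angles; "qd": joint speeds; "joint_efforts": joint torques, N m; "ee_pos": TCP position; "tcp_rot": TCP orientation; "wrist_force": force on the tool from outside, world axes, zero at the start; "torque": the same for the moment, N m; "opening": finger opening in m; "grasp_force": force on a finger pad.
Only numpy, scipy, OpenCV 4.12 (cv2) and the standard library are available. Lean on these libraries where they do the work, as an engineer would, in place of code of your own. Each camera call takes 0.05 s, during which the arm holds its last target. There are 200 camera calls.

## Working session

There is one attempt and no reset: what is moved stays moved. The work goes in short steps, Python scripts to look and compute and a tool call to move; the robot and the scene stay as the last step left them, time stands still between calls to the robot, and variables do not carry over. Pictures are saved under pics/ and viewed, at most 10 in all, crops included, and the job is handed in when it is done.

Besides the shell and the picture viewer there is one more tool, called by a JSON object that holds its "fn" and its "kwargs". send_rows: Moves the arm, as the interface text tells. Its arguments: {"type":"object","properties":{"targets":{"type":"string"},"newtons":{"type":"number"}},"required":["targets"]}

```bash
mkdir -p pics; python3 - <<'E'
from workcell import bot,camera,camera_model
import cv2,numpy as np
np.set_printoptions(precision=4,suppress=True)
o=bot.get_obs();print({k:o[k] for k in('time','ee_pos','tcp_rot','opening','wrist_force')},bot.hold_point_z)
for n in('scene','top','wrist'):
    cv2.imwrite(f'pics/{n}0.png',camera(n)); m=camera_model(n);print(n,m)
E
```

```text
{'time': 0.0, 'ee_pos': array([0.2395, 0.4948, 0.2306]), 'tcp_rot': array([-179.9208,    0.0013,  154.1699]), 'opening': 0.08532060347655948, 'wrist_force': array([ 0.2619, -0.8453,  0.6628])} 0.0187
scene {'K': array([[494.6237,   0.    , 307.3364],
       [  0.    , 494.6237, 192.2457],
       [  0.    ,   0.    ,   1.    ]]), 'pose': array([[ 0.6355,  0.5777, -0.5122,  1.17  ],
       [ 0.772 , -0.4814,  0.415 , -0.41  ],
       [-0.0068, -0.6592, -0.7519,  0.9494],
       [ 0.    ,  0.    ,  0.    ,  1.    ]])}
top {'K': array([[495.935 ,   0.    , 313.7243],
       [  0.    , 495.935 , 196.7188],
       [  0.    ,   0.    ,   1.    ]]), 'pose': array([[-0.0192, -0.9974,  0.0695,  0.4596],
       [-0.9997,  0.0181, -0.0161,  0.0666],
       [ 0.0148, -0.0698, -0.9975,  1.4571],
       [ 0.    ,  0.    ,  0.    ,  1.    ]])}
wrist {'K': array([[332.4985,   0.    , 317.6165],
       [  0.    , 332.4985, 204.1212],
       [  0.    ,   0.    ,   1.    ]]), 'T_tool_cam': array([[-0.0004, -0.9604, -0.2788,  0.0695],
       [ 1.    , -0.0003, -0.0006, -0.0001],
       [ 0.0005, -0.2788,  0.9604, -0.1436],
       [ 0.    ,  0.    ,  0.    ,  1.    ]])}
```

View pics/scene0.png

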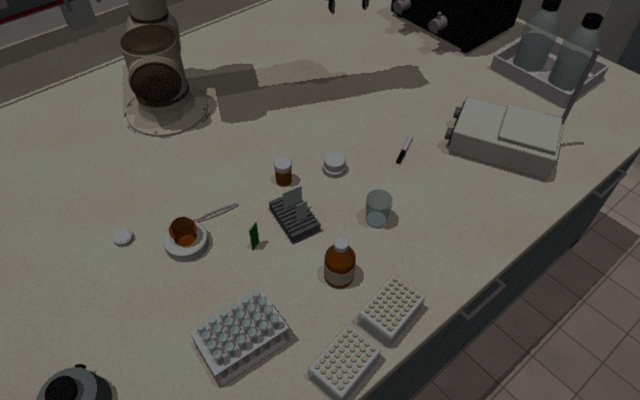

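View pics/top0.png

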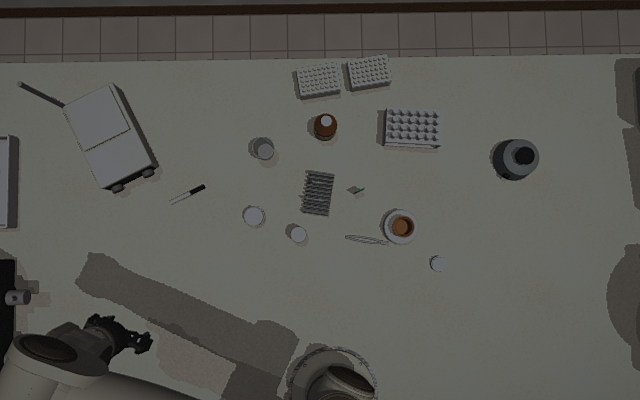

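The scene view shows the rack at scene (295,215), with the wide plate at (292,197) and the narrow one at (302,212). The green look-alike is at (254,236) and the open jar at (183,232). For the lid there are three white candidates: (335,163), (122,237) and the small jar's cap at (284,165). I choose the first because it is about 60 mm across and stepped. One crop montage will check these choices.

```bash
python3 - <<'E'
import cv2,numpy as np
s=cv2.imread('pics/scene0.png');t=cv2.imread('pics/top0.png')
def c(i,x,y,w,h): return cv2.convertScaleAbs(cv2.resize(i[y:y+h,x:x+w],(400,300),interpolation=cv2.INTER_CUBIC),alpha=1.5)
m=np.vstack([np.hstack([c(s,260,170,80,60+15),c(s,140,200,80,75)]),np.hstack([c(t,285,160,80,60),c(t,235,190,80,60)])])
cv2.imwrite('pics/m1.png',m)
E
```

```text
(no output)
```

View pics/m1.png

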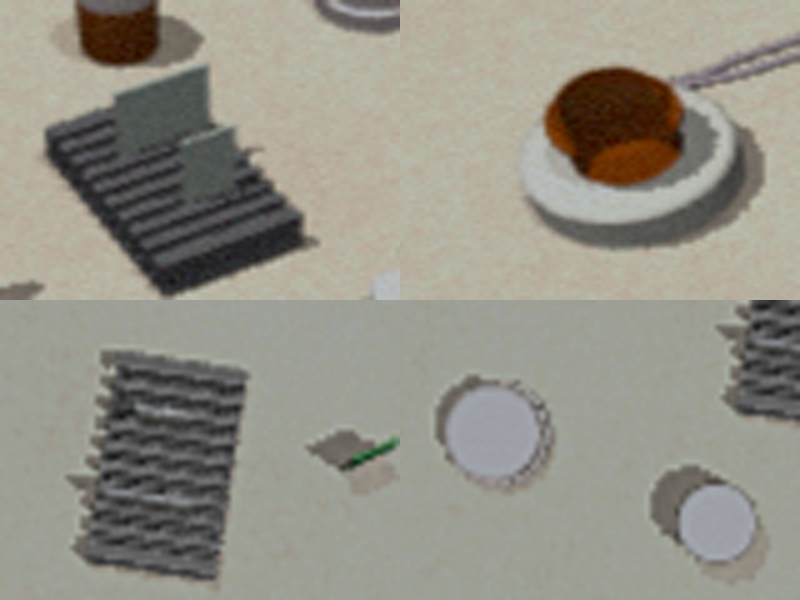

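The crops confirm it: the narrow white plate is the one nearer the top of the top image, at about (317,182), and the wide plate is at (314,199). The lid shows its stepped rim at top (254,216). The jar is in the metal ring.

```bash
cat >h.py <<'E'
from workcell import bot,camera,camera_model,ticket
import cv2,numpy as np
from scipy.spatial.transform import Rotation as R
np.set_printoptions(precision=4,suppress=True)
def pose(n):
    m=camera_model(n)
    if n!='wrist': return m['K'],m['pose']
    o=bot.get_obs();T=np.eye(4);T[:3,:3]=R.from_euler('xyz',o['tcp_rot'],degrees=True).as_matrix();T[:3,3]=o['ee_pos']
    return m['K'],T@m['T_tool_cam']
def ray(KP,px):
    K,P=KP;d=P[:3,:3]@np.linalg.solve(K,[*px,1.]);return P[:3,3],d/np.linalg.norm(d)
def onz(KP,px,z):
    p,d=ray(KP,px);return p+d*(z-p[2])/d[2]
def cross(rs):
    A=sum(np.eye(3)-np.outer(d,d) for p,d in rs);b=sum((np.eye(3)-np.outer(d,d))@p for p,d in rs);return np.linalg.solve(A,b)
def proj(KP,X):
    K,P=KP;u=K@(P[:3,:3].T@(np.asarray(X)-P[:3,3]));return u[:2]/u[2]
def shift(target):
    "tool-axis shift in mm from current pose to a target TCP"
    o=bot.get_obs();return R.from_euler('xyz',o['tcp_rot'],degrees=True).as_matrix().T@(np.asarray(target)-o['ee_pos'])*1000
E
python3 - <<'E'
from h import *
T=pose('top');S=pose('scene')
for n,a,z in [('nL',(312,181.6),.084),('nR',(323,182.4),.084),('wL',(305.6,198.3),.084),('wR',(321.6,199.5),.084),('lid',(253.4,216),.042),('jar',(402,226),.076),('green',(357,190),.076),('smalljar',(298.5,234),.068),('cap',(438,264),.015),('beaker',(263,149),.08),('flask',(326,121),.13)]:
    print(n,onz(T,a,z))
# scene-crop top corners of plates
print('scene n',cross([ray(S,(260+208/5,170+136/4)),ray(T,(317.5,182))]))
print('scene jar',onz(S,(140+614/5,200+115/4),.076)) 
E
```

```text
nL [0.5975 0.0484 0.084 ]
nR [0.5947 0.0178 0.084 ]
wL [0.5513 0.067  0.084 ]
wR [0.5471 0.0227 0.084 ]
lid [0.5063 0.2166 0.042 ]
jar [ 0.4695 -0.2002  0.076 ]
green [ 0.5725 -0.0772  0.076 ]
smalljar [0.4528 0.0886 0.068 ]
cap [ 0.3581 -0.3132  0.015 ]
beaker [0.692  0.1837 0.08  ]
flask [0.7573 0.0079 0.13  ]
scene n [0.5973 0.0345 0.082 ]
scene jar [ 0.5949 -0.0716  0.076 ]
```

```bash
python3 - <<'E'
from h import *
print(shift([.585,.033,.20]))
E
```

```text
[-512.1777 -265.2068   31.0236]
```

{"fn": "send_rows", "kwargs": {"targets": "-50 -26 0 -5 0;-100 -52 5 -10 0;-150 -78 10 -15 0;-200 -104 15 -20.5 0;-250 -130 20 -20.5 0;-300 -156 25 -20.5 0;-350 -182 31 -20.5 0;-400 -208 31 -20.5 0;-450 -234 31 -20.5 0;-512 -265 31 -20.5 0;-512 -265 31 -20.5 0;-512 -265 31 -20.5 0;-512 -265 31 -20.5 0"}}

```text
time: 1.78
ee_pos: [0.5844, 0.0345, 0.2005]
tcp_rot: [180.0, -0.0, 174.7]
wrist_force: [-0.2, 0.3, 0.1]
opening: 0.0851
grasp_force: 0.0
```

```bash
python3 - <<'E'
from h import *
o=bot.get_obs();print(o['time'],o['ee_pos'],o['tcp_rot'],o['qd'])
W=pose('wrist');im=camera('wrist');cv2.imwrite('pics/w1.png',cv2.convertScaleAbs(im,alpha=1.4));np.save('w1.npy',W[1])
E
```

```text
1.775 [0.5844 0.0345 0.2005] [179.9892  -0.0035 174.7394] [ 0.4795 -0.4042 -0.0909 -0.1247 -0.1151 -0.1999]
```

View pics/w1.png

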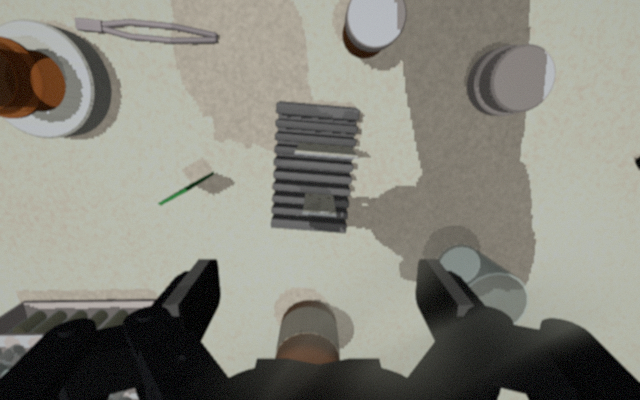

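The wrist view shows the wide plate at about (325,152) and the narrow plate at about (320,203), both in the rack. The lid is at (512,78) and the jar at (30,80). The green plate is at (187,188). I'll zoom in on the narrow plate, lid and jar.

```bash
python3 - <<'E'
from h import *
im=cv2.imread('pics/w1.png')
a=cv2.resize(im[130:240,260:370],(600,600),interpolation=cv2.INTER_CUBIC)
cv2.imwrite('pics/m2.png',a)
E
```

```text
(no output)
```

View pics/m2.png

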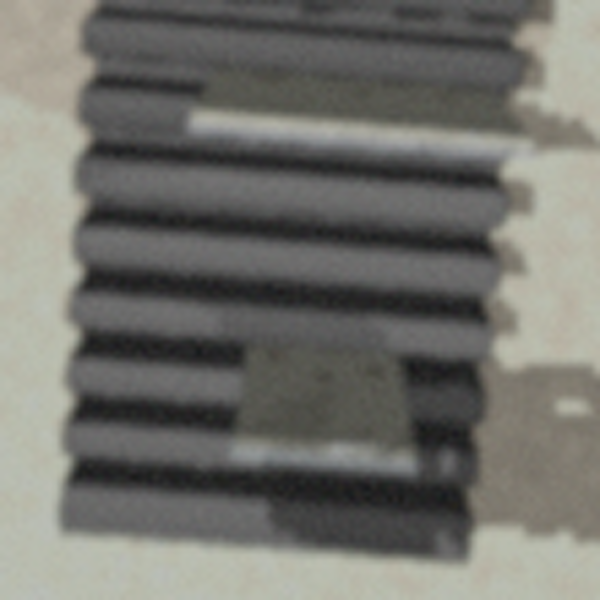

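The narrow plate's top edge runs from (232,450) to (418,465) in this crop and is seen from above. The wide plate's edge runs from (188,122) to (530,148).

```bash
python3 - <<'E'
from h import *
W=(camera_model('wrist')['K'],np.load('w1.npy'))
f=lambda x,y:onz(W,(260+x*.18333-.4,130+y*.18333-.4),.084)
for a,b in[((232,450),(418,465)),((188,122),(528,148))]:
    p,q=f(*a),f(*b);d=q-p;print(p,q,(p+q)/2,np.linalg.norm(d),np.degrees(np.arctan2(d[0],d[1])))
im=cv2.imread('pics/w1.png')
# rough lid & jar from wrist
print('lid',onz(W,(521,75),.042),'jar bl',onz(W,(25,80),.03))
E
```

```text
[0.5958 0.02   0.084 ] [0.6007 0.0476 0.084 ] [0.5982 0.0338 0.084 ] 0.028104233803226856 10.120367236483737
[0.5464 0.0189 0.084 ] [0.5545 0.067  0.084 ] [0.5504 0.0429 0.084 ] 0.048819871375247736 9.645627178884084
lid [0.5044 0.2148 0.042 ] jar bl [ 0.4676 -0.2163  0.03  ]
```

```bash
python3 - <<'E'
from h import *
print(bot.get_obs()['ee_pos'],shift([.598,.0338,.060]))
E
```

```text
[0.5844 0.0346 0.2006] [-13.5641   0.3988 140.5701]
```

{"fn": "send_rows", "kwargs": {"targets": "-13.5 0.4 40 4.7 0;-13.5 0.4 80 4.7 0;-13.5 0.4 110 4.7 0;-13.5 0.4 110 4.7 0;-13.5 0.4 110 4.7 0", "newtons": 25}}

```text
time: 2.45
ee_pos: [0.5989, 0.0333, 0.0921]
tcp_rot: [180.0, 0.1, 170.0]
wrist_force: [1.3, 0.2, -0.3]
opening: 0.0855
grasp_force: 0.0
```

```bash
python3 - <<'E'
from h import *
o=bot.get_obs();print(o['time'],o['ee_pos'],o['tcp_rot'])
W=pose('wrist');im=camera('wrist');np.save('w2.npy',W[1])
for y in(-.014,.014):
  d=R.from_euler('z',-10,degrees=True).apply([0,y,0]);print(proj(W,np.array([.598,.0338,.084])+d))
cv2.imwrite('pics/w2.png',cv2.convertScaleAbs(im,alpha=1.4))
E
```

```text
2.45 [0.5989 0.0333 0.0921] [179.9748   0.1081 170.0273]
[291.3652 251.7928]
[347.8614 251.7945]
```

View pics/w2.png

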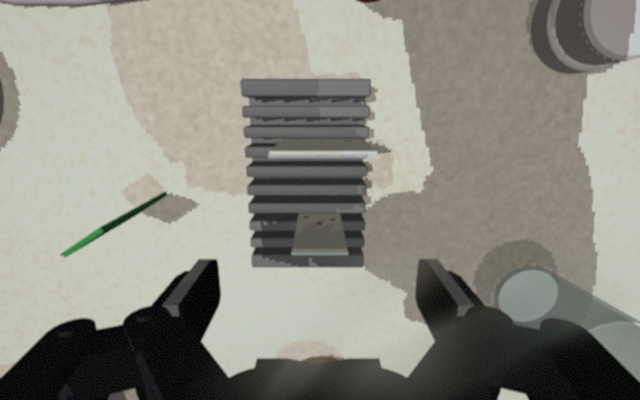

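The plate's edge spans (291..347, 252), exactly as predicted, so the grip is aligned.

{"fn": "send_rows", "kwargs": {"targets": "0 0.5 15 0 0;0 0.5 31 0 0;0 0.5 31 0 0;0 0.5 31 0 255;0 0.5 31 0 255;0 0.5 31 0 255;0 0.5 31 0 255;0 0.5 31 0 255;0 0.5 31 0 255;0 0.5 31 0 255;0 0.5 31 0 255;0 0.5 31 0 255", "newtons": 25}}

```text
time: 4.0
ee_pos: [0.5988, 0.0331, 0.0596]
tcp_rot: [180.0, 0.0, 170.0]
wrist_force: [0.9, 0.4, 5.4]
opening: 0.0273
grasp_force: 25.5
```

{"fn": "send_rows", "kwargs": {"targets": "0 0 21 0 255;0 0 11 0 255;0 0 1 0 255;0 0 -15 0 255;0 0 -35 0 255;0 0 -60 0 255;0 0 -75 0 255;0 0 -75 0 255;0 0 -75 0 255"}}

```text
time: 5.12
ee_pos: [0.5982, 0.0331, 0.1332]
tcp_rot: [-180.0, -0.1, 170.0]
wrist_force: [-0.4, 0.1, 0.2]
opening: 0.0267
grasp_force: 37.3
```

```bash
python3 - <<'E'
from h import *
o=bot.get_obs();print(o['time'],o['ee_pos'],o['tcp_rot'],o['opening'],o['grasp_force'])
print(shift([.469,-.20,.15]))
T=pose('top');W=pose('wrist');im=camera('wrist');cv2.imwrite('pics/w3.png',cv2.convertScaleAbs(im,alpha=1.4));np.save('w3.npy',W[1])
E
```

```text
5.125 [0.5982 0.0331 0.1332] [-179.985    -0.0819  169.972 ] 0.026699070716162596 37.309420108795166
[  86.6674 -252.0494  -16.6565]
```

View pics/w3.png

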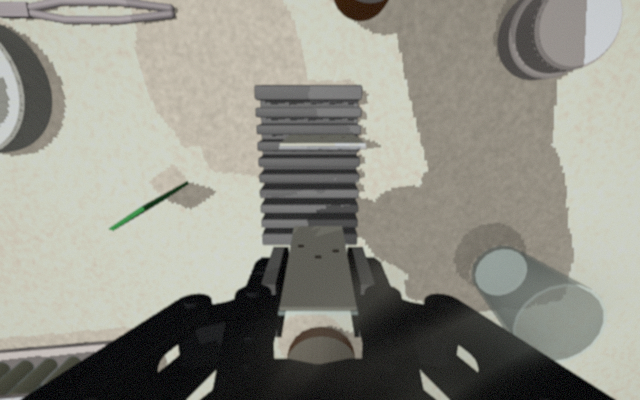

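The plate is held upright in the fingers, its foot at about (320,228) and its top at (317,310). Next I'll look at the jar from an offset.

{"fn": "send_rows", "kwargs": {"targets": "0 0 -30 0 255;3 -30 -57 0 255;8 -80 -57 0 255;13 -130 -57 0 255;18 -180 -57 0 255;22 -225 -57 0 255;25 -250 -57 0 255;25 -250 -57 0 255;25 -250 -57 0 255;25 -250 -57 0 255"}}

```text
time: 6.42
ee_pos: [0.5307, -0.2078, 0.191]
tcp_rot: [180.0, -0.0, 170.0]
wrist_force: [0.6, -0.0, 0.6]
opening: 0.027
grasp_force: 37.3
```

```bash
python3 - <<'E'
from h import *
o=bot.get_obs();print(o['time'],o['ee_pos'],o['tcp_rot'],o['opening'],o['grasp_force'])
W=pose('wrist');im=camera('wrist');cv2.imwrite('pics/w4.png',cv2.convertScaleAbs(im,alpha=1.4));np.save('w4.npy',W[1])
E
```

```text
6.425 [ 0.5307 -0.2078  0.191 ] [179.9866  -0.0195 170.0423] 0.026970869610076168 37.31097936630249
```

View pics/w4.png

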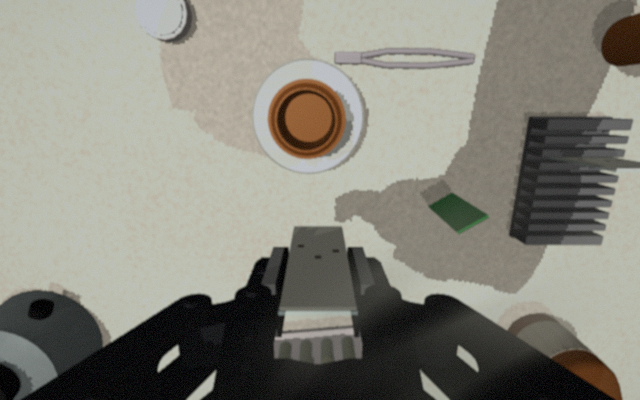

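The jar is seen cleanly in its block, amber ring centred at about (308,118) and the block about (308,116). I'll fit circles to these.

```bash
python3 - <<'E'
from h import *
im=cv2.imread('pics/w4.png');W=(camera_model('wrist')['K'],np.load('w4.npy'))
roi=np.zeros(im.shape[:2],np.uint8);cv2.circle(roi,(308,118),75,255,-1)
h=cv2.cvtColor(im,cv2.COLOR_BGR2HSV)
am=cv2.bitwise_and(((h[...,1]>110)*255).astype(np.uint8),roi)
def fit(c,z):
    P=np.array([onz(W,p,z)[:2] for p in c.reshape(-1,2)],float)
    A=np.c_[2*P,np.ones(len(P))];s=np.linalg.lstsq(A,(P**2).sum(1),rcond=None)[0];return s[:2],2000*np.sqrt(s[2]+s[0]**2+s[1]**2)
cs,hi=cv2.findContours(am,cv2.RETR_CCOMP,cv2.CHAIN_APPROX_NONE)
for c in cs:
    if len(c)>40: print('amber',len(c),cv2.fitEllipse(c),'z62',fit(c,.062),'z76',fit(c,.076),'z8',fit(c,.008))
# radial brightness profile left/right
row=h[118,240:380];print([tuple(int(v) for v in x[1:]) for x in row[10:70:2]])
cv2.imwrite('pics/m3.png',cv2.resize(im[50:185,240:375],(600,600),interpolation=cv2.INTER_CUBIC))
E
```

```text
amber 219 ((306.5457458496094, 118.53751373291016), (75.521240234375, 77.78775024414062), 161.6066436767578) z62 (array([ 0.4696, -0.2066]), np.float64(59.98324499176469)) z76 (array([ 0.4692, -0.2061]), np.float64(56.90346960421287)) z8 (array([ 0.4711, -0.2086]), np.float64(71.8623786294211))
[(30, 178), (16, 172), (7, 188), (7, 195), (8, 195), (4, 192), (5, 193), (5, 193), (8, 188), (101, 164), (158, 144), (180, 109), (170, 126), (159, 120), (234, 49), (174, 41), (193, 41), (165, 71), (171, 139), (155, 151), (160, 150), (165, 147), (160, 150), (155, 150), (155, 151), (157, 148), (158, 147), (153, 150), (159, 148), (164, 146)]
```

View pics/m3.png

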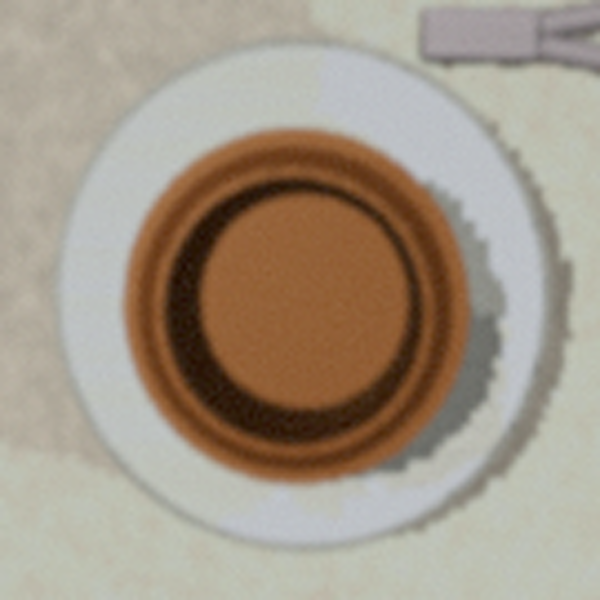

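```bash
python3 - <<'E'
from h import *
W=(camera_model('wrist')['K'],np.load('w4.npy'))
print(onz(W,(306.4-.4,119.75-.4),.076),onz(W,(308.6-.4,117.7-.4),.008),onz(W,(240+303*.225-.4,50+295*.225-.4),.03))
print('top',onz(pose('top'),(402,226),.076))
print(shift([.4695,-.2063,.151]))
# plate in hand: foot edge px
for y in(228,):
  print(onz(W,(318,227),.191-.060+.008), onz(W,(318,310),.191+.024))
E
```

```text
[ 0.4689 -0.2064  0.076 ] [ 0.4691 -0.2067  0.008 ] [ 0.4675 -0.2062  0.03  ]
top [ 0.4695 -0.2002  0.076 ]
[60.5362 -9.1221 40.1358]
[ 0.5327 -0.2085  0.139 ] [ 0.5411 -0.2101  0.215 ]
```

Jar axis at about (0.469, -0.2065). Before inserting, I'll measure where the plate sits in the grip.

```bash
python3 - <<'E'
from h import *
im=cv2.imread('pics/w4.png');g=cv2.cvtColor(im,cv2.COLOR_BGR2GRAY)
print('col',[(r,int(g[r,308:330].mean())) for r in list(range(222,232))+list(range(300,318))])
for r in(229,240,304,309): print(r,g[r,270:366].tolist())
W=(camera_model('wrist')['K'],np.load('w4.npy'));o=bot.get_obs()
Rm=R.from_euler('xyz',o['tcp_rot'],degrees=True).as_matrix()
for up in(0,5,10,15):
  print(up,[[proj(W,o['ee_pos']+Rm@np.array([x,y,z-up/1000])) .round(1).tolist() for y in(-.014,.014)] for z,x in((.052,0),(-.024,.0015),(-.024,-.0015))])
E
```

```text
col [(222, 189), (223, 189), (224, 187), (225, 172), (226, 138), (227, 103), (228, 91), (229, 89), (230, 89), (231, 89), (300, 85), (301, 86), (302, 86), (303, 86), (304, 86), (305, 86), (306, 93), (307, 102), (308, 108), (309, 113), (310, 129), (311, 155), (312, 172), (313, 177), (314, 176), (315, 176), (316, 175), (317, 174)]
229 [188, 186, 184, 189, 190, 191, 190, 190, 188, 189, 188, 187, 185, 183, 186, 185, 182, 184, 188, 190, 193, 191, 179, 149, 110, 92, 95, 92, 89, 86, 83, 82, 79, 83, 82, 84, 84, 91, 87, 90, 86, 89, 83, 83, 83, 87, 83, 85, 93, 91, 96, 92, 94, 92, 92, 95, 94, 92, 93, 92, 93, 94, 91, 91, 90, 92, 90, 87, 86, 83, 80, 95, 133, 171, 185, 187, 185, 187, 188, 190, 190, 190, 190, 192, 188, 191, 190, 186, 189, 188, 186, 188, 189, 189, 189, 187]
240 [183, 185, 186, 184, 187, 188, 186, 190, 188, 187, 187, 188, 186, 190, 190, 190, 188, 192, 190, 187, 175, 143, 101, 83, 82, 82, 85, 82, 78, 83, 82, 80, 83, 81, 81, 86, 83, 82, 83, 84, 84, 79, 78, 81, 84, 84, 81, 80, 80, 85, 83, 82, 80, 86, 86, 82, 83, 83, 87, 81, 83, 83, 81, 80, 87, 82, 82, 83, 83, 86, 83, 81, 82, 97, 131, 173
[... 676 characters left out ...]
110, 118, 111, 112, 113, 118, 112, 114, 114, 114, 115, 112, 113, 111, 112, 110, 112, 115, 115, 116, 111, 111, 114, 113, 115, 115, 112, 111, 114, 112, 112, 114, 111, 111, 113, 113, 114, 114, 114, 113, 116, 112, 108, 105, 103, 104, 102, 98, 90, 71, 52, 49, 56, 55, 48, 52, 53, 52]
0 [[[296.1, 224.0], [341.1, 223.9]], [[284.3, 283.9], [353.9, 283.9]], [[284.5, 290.5], [353.7, 290.5]]]
5 [[[295.6, 226.7], [341.6, 226.7]], [[283.1, 290.4], [355.2, 290.4]], [[283.3, 297.3], [355.0, 297.2]]]
10 [[[295.1, 229.6], [342.2, 229.6]], [[281.7, 297.5], [356.7, 297.5]], [[282.0, 304.5], [356.4, 304.5]]]
15 [[[294.5, 232.6], [342.8, 232.6]], [[280.3, 305.1], [358.3, 305.1]], [[280.5, 312.4], [358.0, 312.4]]]
```

The plate sits about 14 mm higher in the grip than planned, so its centre is about level with the TCP, and it tilts about 2.5°. That still works: there is 8 mm of clearance at the mouth.

{"fn": "send_rows", "kwargs": {"targets": "30 -5 0 0 255;60 -9.3 0 0 255;60 -9.3 0 0 255;60 -9.3 0 0 255;60 -9.3 20 0 255;60 -9.3 45 0 255;60 -9.3 65 0 255;60 -9.3 85 0 255;60 -9.3 100 0 255;60 -9.3 110 0 255;60 -9.3 110 0 255;60 -9.3 110 0 255"}}

```text
time: 7.98
ee_pos: [0.4701, -0.2076, 0.082]
tcp_rot: [-180.0, 0.1, 170.0]
wrist_force: [0.9, 0.5, 0.3]
opening: 0.0273
grasp_force: 37.3
```

```bash
python3 - <<'E'
from h import *
o=bot.get_obs();print(o['time'],o['ee_pos'],o['wrist_force'])
im=cv2.convertScaleAbs(camera('wrist')[100:,120:520],alpha=1.5);s=cv2.convertScaleAbs(cv2.resize(camera('scene')[160:280,120:280],(400,300),interpolation=cv2.INTER_CUBIC),alpha=1.5)
cv2.imwrite('pics/m4.png',np.hstack([im,s]))
E
```

```text
7.975 [ 0.4701 -0.2076  0.082 ] [0.9141 0.5267 0.2856]
```

View pics/m4.png

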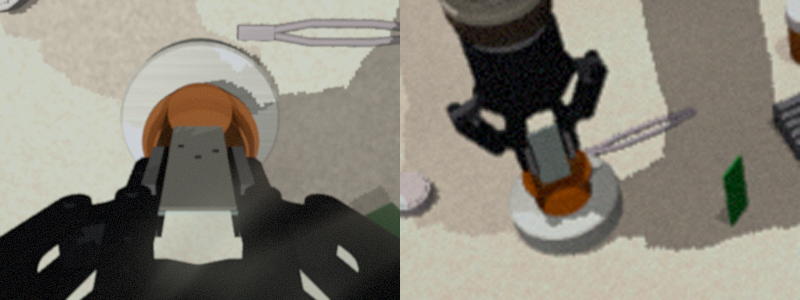

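The plate's foot is inside the jar mouth, clear of the walls, with the fingertips just above the rim. That was my tenth picture, so I work from numbers from here. I'll lower a bit more while watching the force.

{"fn": "send_rows", "kwargs": {"targets": "-1 1 3 0 255;-1 1 6 0 255;-1 1 6 0 255;-1 1 6 0 255"}}

```text
time: 8.57
ee_pos: [0.471, -0.2067, 0.0755]
tcp_rot: [-180.0, 0.0, 170.0]
wrist_force: [1.1, -0.5, 1.2]
opening: 0.0276
grasp_force: 38.6
```

{"fn": "send_rows", "kwargs": {"targets": "0 0 2 0 255;0 0 4 0 255;0 0 4 0 255;0 0 4 0 255"}}

```text
time: 9.07
ee_pos: [0.4716, -0.2069, 0.074]
tcp_rot: [-180.0, 0.2, 170.0]
wrist_force: [-6.4, 3.8, 20.8]
opening: 0.0272
grasp_force: 49.4
```

Fingertips touch the rim at about 0.0755, so I'll back off 3 mm and release.

{"fn": "send_rows", "kwargs": {"targets": "0 0 -4 0 255;0 0 -6 0 255;0 0 -6 0 255;0 0 -6 0 140;0 0 -6 0 140;0 0 -6 0 140;0 0 -6 0 140;0 0 -6 0 140;0 0 -6 0 140;0 0 -6 0 140"}}

```text
time: 10.32
ee_pos: [0.4709, -0.2066, 0.0773]
tcp_rot: [-180.0, 0.0, 170.0]
wrist_force: [-0.3, -0.5, -0.4]
opening: 0.0383
grasp_force: 0.0
```

```bash
python3 - <<'E'
from h import *
o=bot.get_obs();print(o['time'],o['ee_pos'],o['opening'],o['grasp_force'],o['wrist_force'])
W=pose('wrist');im=cv2.convertScaleAbs(camera('wrist'),alpha=1.4);cv2.imwrite('pics/w5.png',im)
g=cv2.cvtColor(im,cv2.COLOR_BGR2GRAY);h=cv2.cvtColor(im,cv2.COLOR_BGR2HSV)
# coarse map of the plate/mouth region: gray & saturation
for r in range(180,330,10): print(r,[(int(g[r,c]),int(h[r,c,1])) for c in range(270,371,10)])
# expected px of seated plate top (z=.084)
for x in(-.01,0,.01): print(proj(W,[.469+x,-.2065,.084]),proj(W,[.469+x,-.2065,.076]))
E
```

```text
10.325 [ 0.4709 -0.2066  0.0773] 0.03832315247412045 0.0 [-0.2794 -0.4844 -0.4466]
180 [(187, 13), (188, 13), (183, 12), (185, 11), (181, 11), (182, 10), (173, 10), (157, 13), (174, 12), (176, 14), (176, 14)]
190 [(190, 13), (191, 15), (188, 13), (85, 185), (95, 175), (90, 186), (89, 187), (75, 154), (109, 14), (106, 17), (180, 13)]
200 [(191, 13), (109, 100), (96, 172), (94, 176), (89, 185), (86, 188), (85, 198), (93, 175), (82, 176), (105, 12), (104, 17)]
210 [(110, 104), (82, 184), (79, 203), (72, 191), (71, 185), (79, 177), (69, 169), (88, 180), (80, 182), (96, 175), (105, 12)]
220 [(98, 172), (61, 198), (93, 179), (92, 24), (91, 30), (95, 26), (111, 20), (98, 137), (65, 191), (59, 209), (97, 174)]
230 [(74, 182), (43, 165), (65, 177), (92, 27), (94, 19), (95, 26), (96, 24), (96, 64), (32, 251), (56, 187), (90, 179)]
240 [(68, 186), (37, 161), (26, 236), (96, 24), (95, 18), (95, 24), (86, 26), (92, 24), (34, 228), (42, 206), (61, 186)]
250 [(49, 5), (33, 181), (35, 167), (95, 24), (95, 26), (97, 23), (94, 21), (96, 24), (47, 159), (25, 160), (60, 21)]
260 [(5, 230), (35, 161), (3
[... 238 characters left out ...]
, 122), (94, 27), (98, 21), (96, 26), (99, 28), (97, 29), (64, 129), (53, 40), (56, 36)]
290 [(4, 255), (191, 18), (78, 85), (94, 19), (94, 21), (98, 21), (99, 23), (101, 20), (111, 92), (80, 16), (62, 44)]
300 [(2, 255), (192, 17), (190, 18), (185, 16), (113, 101), (99, 129), (134, 71), (178, 18), (174, 17), (170, 15), (57, 26)]
310 [(29, 18), (190, 16), (183, 24), (186, 18), (186, 18), (179, 23), (177, 20), (181, 18), (176, 20), (176, 20), (57, 43)]
320 [(165, 21), (190, 15), (187, 19), (187, 18), (183, 22), (179, 20), (178, 24), (181, 20), (179, 20), (181, 20), (42, 42)]
[314.6017 243.3352] [314.7583 236.6217]
[318.5179 263.5352] [318.4814 255.9561]
[322.2937 283.0113] [322.0774 274.6307]
```

Released, and grasp force is 0. I'll rise and look at the jar from the earlier viewpoint, by numbers.

{"fn": "send_rows", "kwargs": {"targets": "0 0 -10 0 140;0 0 -30 0 140;0 0 -60 0 100;0 0 -100 0 0;-30 5 -114 0 0;-60 9 -114 0 0;-60 9 -114 0 0;-60 9 -114 0 0"}}

```text
time: 11.38
ee_pos: [0.531, -0.2081, 0.1914]
tcp_rot: [180.0, -0.0, 170.0]
wrist_force: [-0.1, 0.4, -0.2]
opening: 0.0854
grasp_force: 0.0
```

```bash
python3 - <<'E'
from h import *
o=bot.get_obs();print(o['time'],o['ee_pos'],o['tcp_rot'])
W=pose('wrist');im=cv2.convertScaleAbs(camera('wrist'),alpha=1.4);cv2.imwrite('pics/w6.png',im);np.save('w6.npy',W[1])
c0=proj(W,[.469,-.2065,.076]);print(c0)
h=cv2.cvtColor(im,cv2.COLOR_BGR2HSV)
roi=np.zeros(im.shape[:2],np.uint8);cv2.circle(roi,tuple(int(v) for v in c0),75,255,-1)
am=cv2.bitwise_and(((h[...,1]>110)*255).astype(np.uint8),roi)
cs,_=cv2.findContours(am,cv2.RETR_EXTERNAL,cv2.CHAIN_APPROX_NONE)
c=max(cs,key=cv2.contourArea)
P=np.array([onz(W,p,.062)[:2] for p in c.reshape(-1,2)],float)
A=np.c_[2*P,np.ones(len(P))];s=np.linalg.lstsq(A,(P**2).sum(1),rcond=None)[0];print('ring',s[:2],2*np.sqrt(s[2]+s[0]**2+s[1]**2))
roi[:]=0;cv2.drawContours(roi,[c],-1,255,-1)
pl=((h[...,1]<70)&(roi>0)).astype(np.uint8)*255
cs,_=cv2.findContours(pl,cv2.RETR_EXTERNAL,cv2.CHAIN_APPROX_NONE)
for c in cs:
    if cv2.contourArea(c)>20: r=cv2.boxPoints(cv2.minAreaRect(c));print(cv2.contourArea(c),r.tolist(),[onz(W,p,.08)[:2].tolist() for p in r])
E
```

```text
11.375 [ 0.531  -0.2081  0.1914] [179.9978  -0.0388 169.9755]
[306.2755 119.129 ]
ring [ 0.4696 -0.2066] 0.0600885924830627
930.0 [[288.0, 115.0], [324.0, 115.0], [324.0, 145.0], [288.0, 145.0]] [[0.4636206740811189, -0.21913697323013037], [0.46827584399832567, -0.19286766728816593], [0.489969609252488, -0.1965928842432105], [0.4851997408164413, -0.22351468195975213]]
```

The plate now stands in the jar leaning on the +x side, with its top inside the rim, and the jar axis re-measures as (0.4695, -0.2066). Now to the lid.

{"fn": "send_rows", "kwargs": {"targets": "5 50 0 0 0;10 100 0 0 0;14 150 0 0 0;18 200 0 0 0;23 250 0 0 0;27 300 0 0 0;32 350 0 0 0;36 400 0 0 0;38 422 0 0 0;38 422 0 0 0;38 422 0 0 0;38 422 0 0 0"}}

```text
time: 12.92
ee_pos: [0.5677, 0.2126, 0.1916]
tcp_rot: [-180.0, 0.0, 169.9]
wrist_force: [-0.2, 0.8, 0.7]
opening: 0.0854
grasp_force: 0.0
```

```bash
python3 - <<'E'
from h import *
o=bot.get_obs();print(o['time'],o['ee_pos'],o['tcp_rot'])
W=pose('wrist');im=cv2.convertScaleAbs(camera('wrist'),alpha=1.4);cv2.imwrite('pics/w7.png',im);np.save('w7.npy',W[1])
c0=proj(W,[.505,.2155,.042]);print(c0)
g=cv2.cvtColor(im,cv2.COLOR_BGR2GRAY)
x,y=c0.astype(int)
for d in range(-60,61,3): print(d,int(g[y,x+d]),int(g[y+d,x]),im[y,x+d].tolist())
E
```

```text
12.925 [0.5677 0.2126 0.1916] [-179.9995    0.0173  169.882 ]
[308.7685 116.6059]
-60 171 190 [157, 171, 178]
-57 172 189 [158, 171, 178]
-54 176 188 [162, 176, 183]
-51 178 187 [164, 178, 183]
-48 176 187 [161, 176, 182]
-45 171 187 [157, 171, 176]
-42 172 188 [158, 172, 179]
-39 178 184 [162, 178, 183]
-36 178 175 [162, 178, 185]
-33 179 169 [165, 178, 185]
-30 171 176 [162, 171, 176]
-27 178 188 [174, 178, 181]
-24 189 192 [186, 190, 188]
-21 189 189 [186, 190, 188]
-18 191 191 [188, 192, 189]
-15 189 189 [186, 190, 189]
-12 188 189 [185, 189, 188]
-9 188 189 [186, 189, 188]
-6 191 188 [186, 192, 190]
-3 190 188 [188, 190, 190]
0 188 188 [186, 189, 188]
3 188 189 [185, 189, 188]
6 188 187 [185, 188, 188]
9 187 189 [183, 188, 186]
12 189 188 [185, 189, 189]
15 188 187 [183, 188, 189]
18 191 185 [196, 192, 188]
21 192 188 [197, 193, 189]
24 194 188 [200, 195, 190]
27 192 186 [197, 193, 189]
30 192 186 [197, 192, 190]
33 166 167 [168, 165, 167]
36 109 177 [105, 108, 112]
39 101 190 [91, 101, 106]
42 100 190 [91, 99, 105]
45 122 191 [112, 122, 126]
48 128 192 [116, 127, 133]
51 135 191 [122, 136, 139]
54 132 188 [119, 132, 137]
57 134 190 [122, 133, 139]
60 129 191 [116, 129, 134]
```

```bash
python3 - <<'E'
from h import *
im=cv2.imread('pics/w7.png');W=(camera_model('wrist')['K'],np.load('w7.npy'))
i=cv2.GaussianBlur(im,(3,3),0).astype(int);m=((i[...,2]-i[...,0]<9)&(i[...,1]>150)).astype(np.uint8)*255
m=cv2.morphologyEx(m,cv2.MORPH_OPEN,np.ones((3,3)))
roi=np.zeros_like(m);cv2.circle(roi,(309,117),55,255,-1);m&=roi
cs,_=cv2.findContours(m,cv2.RETR_EXTERNAL,cv2.CHAIN_APPROX_NONE);c=max(cs,key=cv2.contourArea)
print(cv2.contourArea(c),cv2.boundingRect(c),cv2.fitEllipse(c))
for z in(.042,.018,0):
    P=np.array([onz(W,p,z)[:2] for p in c.reshape(-1,2)],float)
    A=np.c_[2*P,np.ones(len(P))];s=np.linalg.lstsq(A,(P**2).sum(1),rcond=None)[0];r=np.hypot(*(P-s[:2]).T)
    print(z,s[:2],2*r.mean(),r.std())
# grid of edges: for each direction from (310,117) print gray/hue profile 24..42
lab=cv2.cvtColor(im,cv2.COLOR_BGR2GRAY)
for a in range(0,360,30):
    print(a,[int(lab[int(round(117+r*np.sin(np.radians(a)))),int(round(310+r*np.cos(np.radians(a))))]) for r in range(24,44)])
E
```

```text
2988.5 (281, 87, 62, 71) ((310.5736083984375, 119.39165496826172), (58.98298645019531, 66.25787353515625), 172.68124389648438)
0.042 [0.5085 0.2165] 0.052477808246528486 0.0015898819406416028
0.018 [0.5092 0.2158] 0.05677323473621287 0.0017200173489501924
0 [0.5098 0.2153] 0.05999480460347616 0.0018176189051816497
0 [192, 193, 192, 192, 194, 195, 188, 173, 156, 134, 113, 99, 101, 99, 101, 103, 104, 102, 107, 117]
30 [188, 186, 185, 185, 189, 187, 185, 176, 146, 119, 119, 105, 104, 105, 107, 106, 106, 119, 119, 141]
60 [185, 189, 186, 186, 186, 186, 190, 183, 168, 145, 137, 120, 125, 145, 180, 186, 189, 190, 185, 186]
90 [187, 189, 188, 188, 185, 190, 188, 187, 169, 148, 150, 173, 187, 192, 194, 191, 190, 192, 190, 191]
120 [187, 187, 188, 190, 189, 190, 184, 164, 155, 151, 159, 172, 174, 171, 174, 172, 172, 172, 176, 180]
150 [189, 190, 188, 188, 189, 182, 172, 162, 162, 171, 171, 167, 169, 172, 175, 178, 179, 176, 176, 178]
180 [191, 190, 189, 191, 186, 177, 169, 168, 170, 173, 175, 176, 179, 179, 179, 179, 178, 179, 177, 176]
210 [191, 190, 189, 189, 188, 176, 172, 168, 170, 167, 167, 169, 171, 171, 173, 169, 169, 167, 167, 170]
240 [191, 191, 191, 192, 191, 182, 173, 176, 175, 173, 173, 170, 169, 168, 168, 172, 172, 176, 175, 174]
270 [192, 191, 192, 192, 192, 185, 177, 176, 176, 176, 171, 169, 171, 174, 181, 183, 184, 184, 186, 187]
300 [192, 192, 192, 191, 193, 189, 162, 144, 159, 176, 178, 181, 188, 183, 161, 137, 129, 132, 132, 127]
330 [193, 194, 192, 188, 178, 151, 137, 120, 126, 127, 127, 126, 125, 127, 130, 128, 129, 130, 130, 126]
```

```bash
python3 - <<'E'
from h import *
im=cv2.imread('pics/w7.png');W=(camera_model('wrist')['K'],np.load('w7.npy'))
g=cv2.GaussianBlur(cv2.cvtColor(im,cv2.COLOR_BGR2GRAY),(3,3),0).astype(np.float32)
pol=cv2.warpPolar(g,(50*4,360),(311,118),50,cv2.WARP_POLAR_LINEAR)
P=[]
for a in range(0,360,3):
    p=pol[a];b=np.median(p[60:100]);k=np.where(p[100:]<b-9)[0]
    if len(k): r=(k[0]+100)/4;P.append(onz(W,(311+r*np.cos(np.radians(a)),118+r*np.sin(np.radians(a))),.042)[:2])
P=np.array(P)
for _ in range(4):
    A=np.c_[2*P,np.ones(len(P))];s=np.linalg.lstsq(A,(P**2).sum(1),rcond=None)[0];r=np.hypot(*(P-s[:2]).T);print(len(P),s[:2],2*r.mean(),r.std());P=P[abs(r-np.median(r))<1.5*r.std()]
np.save('lid.npy',s[:2]);print(shift([*s[:2],.09]))
E
```

```text
120 [0.5072 0.2164] 0.050027928240532246 0.0006985766998244441
110 [0.5071 0.2167] 0.05034350087394237 0.0004101496950733837
100 [0.5071 0.2168] 0.05053251000946012 0.0002851337937741718
84 [0.5071 0.2168] 0.05072196106583344 0.00021332804606568194
[ 60.4657  -6.6641 101.5635]
```

Lid axis at (0.5071, 0.2168), with a 0.2 mm fit residual. I'll descend and grip the cap just above the step.

{"fn": "send_rows", "kwargs": {"targets": "30 -3.5 30 0 0;60.5 -6.7 60 0 0;60.5 -6.7 90 0 0;60.5 -6.7 120 0 0;60.5 -6.7 145 0 0;60.5 -6.7 165 0 0;60.5 -6.7 172 0 0;60.5 -6.7 172 0 0;60.5 -6.7 172 0 0;60.5 -6.7 172 0 0"}}

```text
time: 14.22
ee_pos: [0.5073, 0.2181, 0.0202]
tcp_rot: [180.0, 0.1, 170.0]
wrist_force: [-0.3, -0.1, -0.0]
opening: 0.0854
grasp_force: 0.0
```

{"fn": "send_rows", "kwargs": {"targets": "0 -1 1 0 0;0 -1 2 0 0;0 -1 2 0 120;0 -1 2 0 120;0 -1 2 0 255;0 -1 2 0 255;0 -1 2 0 255;0 -1 2 0 255;0 -1 2 0 255;0 -1 2 0 255;0 -1 2 0 255;0 -1 2 0 255", "newtons": 40}}

```text
time: 15.72
ee_pos: [0.5068, 0.217, 0.0176]
tcp_rot: [180.0, 0.0, 170.0]
wrist_force: [-0.5, -1.1, 4.6]
opening: 0.054
grasp_force: 42.4
```

{"fn": "send_rows", "kwargs": {"targets": "0 0 -10 0 255;0 0 -30 0 255;0 0 -70 0 255;0 0 -110 0 255;0 0 -142 0 255;-4 -45 -142 0 255;-9 -95 -142 0 255;-13 -145 -142 0 255;-17 -195 -142 0 255;-22 -245 -142 0 255;-26 -295 -142 0 255;-30 -345 -142 0 255;-35 -390 -142 0 255;-37 -420 -142 0 255;-37 -424 -142 0 255;-37 -424 -142 0 255;-37 -424 -142 0 255;-37 -424 -142 0 255", "newtons": 50}}

```text
time: 17.98
ee_pos: [0.4695, -0.2062, 0.1594]
tcp_rot: [180.0, 0.0, 170.0]
wrist_force: [-0.4, -0.4, -0.9]
opening: 0.0535
grasp_force: 52.7
```

```bash
python3 - <<'E'
from h import *
o=bot.get_obs();print(o['time'],o['ee_pos'],o['tcp_rot'],o['opening'],o['grasp_force'],o['wrist_force'],o['qd'])
print(shift([.4694,-.2066,.09]))
E
```

```text
17.975 [ 0.4695 -0.2062  0.1594] [179.9991   0.0101 170.0443] 0.05348710600549143 52.74067763239145 [-0.3555 -0.4334 -0.8798] [-0.185   0.1117  0.0427 -0.0764 -0.0531 -0.1258]
[ 0.0415 -0.3812 69.4367]
```

{"fn": "send_rows", "kwargs": {"targets": "0.4 -0.3 20 0 255;0.4 -0.3 40 0 255;0.4 -0.3 55 0 255;0.4 -0.3 63 0 255;0.4 -0.3 66 0 255;0.4 -0.3 66 0 255;0.4 -0.3 66 0 255"}}

```text
time: 18.85
ee_pos: [0.4691, -0.2074, 0.0939]
tcp_rot: [-180.0, 0.1, 170.0]
wrist_force: [0.7, 0.4, 0.1]
opening: 0.0531
grasp_force: 52.7
```

{"fn": "send_rows", "kwargs": {"targets": "0 0.8 0 0 255;0 0.8 2 0 255;0 0.8 3 0 255;0 0.8 4 0 255;0 0.8 5 0 255;0 0.8 5 0 255"}}

```text
time: 19.6
ee_pos: [0.4689, -0.2065, 0.0882]
tcp_rot: [180.0, -0.0, 170.0]
wrist_force: [-0.1, -0.7, 0.1]
opening: 0.0532
grasp_force: 52.7
```

{"fn": "send_rows", "kwargs": {"targets": "0 0 0.5 0 255;0 0 1 0 255;0 0 1.5 0 255;0 0 2 0 255;0 0 2 0 255;0 0 2 0 255"}}

```text
time: 20.35
ee_pos: [0.4693, -0.2065, 0.087]
tcp_rot: [-180.0, 0.1, 170.0]
wrist_force: [-0.6, 2.1, 6.4]
opening: 0.0537
grasp_force: 53.4
```

Contact comes at the expected height with little side force. Pressing on.

{"fn": "send_rows", "kwargs": {"targets": "0 0.2 0.5 0 255;0 0.2 1 0 255;0 0.2 1.5 0 255;0 0.2 2 0 255;0 0.2 2 0 255"}}

```text
time: 20.98
ee_pos: [0.47, -0.2067, 0.0863]
tcp_rot: [-180.0, 0.2, 170.0]
wrist_force: [-0.3, 0.2, 13.6]
opening: 0.0535
grasp_force: 54.1
```

{"fn": "send_rows", "kwargs": {"targets": "0 0 0.5 0 255;0 0 1 0 255;0 0 1.5 0 255;0 0 1.5 0 255"}}

```text
time: 21.48
ee_pos: [0.4694, -0.2065, 0.0837]
tcp_rot: [-180.0, 0.1, 170.0]
wrist_force: [-0.4, 1.1, 0.4]
opening: 0.0536
grasp_force: 52.8
```

```bash
python3 - <<'E'
from h import *
o=bot.get_obs();print(o['time'],o['ee_pos'],o['tcp_rot'],o['wrist_force'],o['torque'],o['opening'])
E
```

```text
21.475 [ 0.4694 -0.2065  0.0837] [-179.9773    0.0819  169.9752] [-0.3611  1.0627  0.4301] [0.1517 0.213  0.015 ] 0.05361527891784067
```

Clicked: the force dropped to about 0 with about 4 mm to go. Now I'll seat it.

{"fn": "send_rows", "kwargs": {"targets": "0 0 1 0 255;0 0 2 0 255;0 0 3 0 255;0 0 4 0 255;0 0 4 0 255;0 0 4 0 255"}}

```text
time: 22.22
ee_pos: [0.469, -0.2063, 0.0797]
tcp_rot: [-180.0, 0.0, 170.0]
wrist_force: [-3.8, 2.0, 8.1]
opening: 0.0536
grasp_force: 54.2
```

{"fn": "send_rows", "kwargs": {"targets": "-0.2 0.2 0.5 0 255;-0.2 0.2 1 0 255;-0.2 0.2 1 0 255;-0.2 0.2 1 0 255;-0.2 0.2 1 0 255"}}

```text
time: 22.85
ee_pos: [0.469, -0.2063, 0.0796]
tcp_rot: [-180.0, 0.0, 170.0]
wrist_force: [-8.0, 2.8, 15.9]
opening: 0.0537
grasp_force: 54.9
```

{"fn": "send_rows", "kwargs": {"targets": "0.4 0 0.2 0 255;0.6 0 0.2 0 255;0.6 0 0.2 0 255;0.6 0 0.2 0 255;0.6 0 0.2 0 255;0.6 0 0.2 0 255"}}

```text
time: 23.6
ee_pos: [0.469, -0.2063, 0.0796]
tcp_rot: [-180.0, 0.1, 170.0]
wrist_force: [-4.9, 1.7, 16.0]
opening: 0.0536
grasp_force: 54.9
```

```bash
python3 - <<'E'
from h import *
for i in range(8):
    camera('top');o=bot.get_obs();print(o['time'],o['ee_pos'],o['wrist_force'],o['grasp_force'])
E
```

```text
23.65 [ 0.469  -0.2063  0.0796] [-5.6573  1.6364 16.668 ] 54.86970417201519
23.7 [ 0.469  -0.2063  0.0796] [-4.7806  2.6597 15.2687] 54.86927105113864
23.75 [ 0.469  -0.2063  0.0796] [-5.361   1.7344 15.6454] 54.86953625455499
23.8 [ 0.469  -0.2063  0.0796] [-6.0945  2.4594 16.6948] 54.86998910084367
23.85 [ 0.469  -0.2063  0.0796] [-5.9332  1.6673 16.0767] 54.86971216276288
23.9 [ 0.469  -0.2063  0.0796] [-5.5121  2.4713 15.747 ] 54.86965047195554
23.95 [ 0.469  -0.2063  0.0796] [-5.645   1.9813 15.9777] 54.86964348703623
24.0 [ 0.469  -0.2063  0.0796] [-5.4342  1.039  15.6602] 54.86979268491268
```

The push is steady at about 16 N with the lid home at the expected height, so I'm handing in.

```bash
python3 -c "
from workcell import ticket
print(ticket.job_done())"
```

```text
the job is handed in; nothing more can be done
None
```

I handed the job in at 24 s: the narrow plate is in the jar (leaning slightly, top inside the rim), the lid clicked and sits home, and the gripper still holds it with a steady push of about 16 N; no verdict came back.

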